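# Sort camp gas cartridges by weight

## Robot

A 7-joint arm with a two-finger parallel gripper is mounted at the origin on the work surface. World frame = base frame: x ahead of the robot, y to its left, z up, the work surface at z = 0. Lengths are in m, angles in rad, forces in N, time in s.
With the tool pointing down it reaches from about 0.4 to 0.925 m from the base axis. Payload 4.1 kg.
Tool frame: the origin (TCP) lies on the mounting face of the last link; the fingertips stand 173 mm ahead of it and the grasp point (between the pads) lies 155 mm ahead of it; z points along the fingers, y is the line along which they close (so a half turn about z gives the same grasp; the last joint's range is limited). The gripper opens to 85 mm and grips with 20 to 120 N. Pads are 22 mm wide; open, the fingers measure 114 mm over their backs; the gripper's body (76 mm by 85 mm) begins 54 mm behind the grasp point. The pads swing forward as they close: fully open they stand 13 mm farther back than shut.
Start: joints at [-1.26, 0.398, 0.045, 1.537, -0.019, 1.207, -0.051], TCP at [0.259, 0.596, 0.405] pointing down, gripper open.
Joint ranges: [-2.82, 2.82], [-0.49, 2.23], [-1.37, 1.46], [0, 2.46], [-1.36, 4.5], [0.23, 2], [-2.94, 2.94]. Speed limits (rad/s): [2.57, 2.57, 3.14, 3.14, 3.14, 3.14, 3.14].

## Interface

Orientations are given as a unit quaternion [w, x, y, z].
In Python, from cell import env, capture gives the robot as it stands. The module is installed in compiled form; this text tells all that it offers.
- The arm moves only by the tool carry_out, never from a script. Its argument "steps" is a list of rows, each a list of 7 numbers: the shift along the tool's x, y, z scaled (see below), then the turn, a rotation vector about the tool's x, y, z scaled (see below), then the closure, from -1 (fully open) to 1 (shut). A call has 1 to 5 rows; each row is the pose to reach, as a shift and turn from the pose commanded when the call began, along the tool's axes at that moment; what a row does not reach only later rows make up. The controller multiplies each number of a shift by 200 mm and each number of a turn by 30 degrees. A row lasts 1/10 s, in which the tool goes at most 50 mm and 8.59 degrees, less where a joint would pass 70% of its speed; a pose out of reach is approached as far as the arm can. A call with a number of a shift or a turn outside -1 to 1 is refused whole. A call with a gripper value outside its range is refused whole. The fingers move at their own pace and stop on an object; "squeeze" is the grip in N (left out, the last holds). Time passes only in rows, so rows that repeat a pose let the fingers close. It gives the time, the measured TCP pose, the force, the opening and the grip force at its end, in the units of the state.
- env.get_obs(): the state, without advancing time (a new reading comes with each control period).
- capture(name): name is "scene" or "top" or "wrist"; returns a dict with "pixels" (420x560x3 uint8, red, green, blue), "z_map" (420x560 float32, m along the optical axis (not along the pixel's ray), 0 where there is no reading), "intrinsics" (3x3 intrinsics, pixels), "k1" (the pictures are not rectified: a ray, as slopes to the right and down, at radius r is drawn at 1 + k1 r^2 times it, then the intrinsics apply), "position" and "rotation" of the camera in the world; the wrist camera has in their place "T_tool_cam" (4x4, takes a point from camera to tool coordinates, whose origin is the TCP and whose axes are the flange's). Camera axes: x right, y down, z forward; pixel columns grow to the right and rows downward; lengths in m; the calibration is good to about 2 mm. A picture is of the moment at which its call begins: read the wrist's pose just before it.
- env.sign_off(): hands the job in; it is judged then, once.
The state is a dict: "clock": time; "joint_pos": joint angles; "qd": joint speeds; "tau": joint torques, N m; "position": TCP position; "ee_rot": TCP orientation; "force": force on the tool from outside, world axes, zero at the start; "wrist_torque": the same for the moment, N m; "gripper_width": opening from 0.0 (shut) to 1.0 (fully open); "finger_force": force on a finger pad.
Only numpy, scipy, OpenCV 4.12 (cv2) and the standard library are available. Lean on these libraries where they do the work, as an engineer would, in place of code of your own. Each camera call takes 0.05 s, during which the arm holds its last target. There are 200 camera calls.

## Task

Three gas cartridges that look alike stand on the camp kitchen table: lift each to feel its weight, then stand the empty one upright in the white tray, the part-used one in the orange tray and the full one in the blue tray. Set them down without dropping or knocking any over, and leave the kettle and the spice jars where they are.

Things in the scene. Friction and masses are not known exactly. Their poses are not given: they have to be found in the camera images.
- cartridge_a: One of three look-alike gas cartridges: loose green cylinder with white label, 68 mm diameter, narrowing above 103 mm to a rigid red round cap 48 mm wide from 117 to 150 mm up (grip it). One is empty (about 120 g), one part-used (about 250 g), one full (about 390 g), within 10%; which is which varies, only the weight tells. Origin: centre of underside, z up its axis. Starts upright on the table.
- cartridge_b: One of three look-alike gas cartridges: loose green cylinder with white label, 68 mm diameter, narrowing above 103 mm to a rigid red round cap 48 mm wide from 117 to 150 mm up (grip it). One is empty (about 120 g), one part-used (about 250 g), one full (about 390 g), within 10%; which is which varies, only the weight tells. Origin: centre of underside, z up its axis. Starts upright on the table.
- cartridge_c: One of three look-alike gas cartridges: loose green cylinder with white label, 68 mm diameter, narrowing above 103 mm to a rigid red round cap 48 mm wide from 117 to 150 mm up (grip it). One is empty (about 120 g), one part-used (about 250 g), one full (about 390 g), within 10%; which is which varies, only the weight tells. Origin: centre of underside, z up its axis. Starts upright on the table.
- white_tray: White plastic open tray fixed to the table, for the empty cartridge: 130 x 130 mm outside, 45 mm high, walls and floor 5 mm thick (120 mm square inside). Origin: centre of the underside, at table height; x and y along its sides, z up.
- orange_tray: Orange plastic open tray fixed to the table, for the part-used cartridge: 130 x 130 mm outside, 45 mm high, walls and floor 5 mm thick (120 mm square inside). Origin: centre of the underside, at table height; x and y along its sides, z up.
- blue_tray: Blue plastic open tray fixed to the table, for the full cartridge: 130 x 130 mm outside, 45 mm high, walls and floor 5 mm thick (120 mm square inside). Origin: centre of the underside, at table height; x and y along its sides, z up.
- kettle: Bystander: round steel kettle, loose, 140 mm diameter, 135 mm tall with a red knob on top, its spout (to +y) and red handle (to -y) reaching about 100 mm from the middle. Origin: centre of the underside.
- spice_jar_a: Bystander: spice jar with green cap, loose, 46 mm diameter, 95 mm tall. Origin: centre of the underside. (Farther out on this side, y below -0.36, also a fixed green stove, 90 mm tall.)
- spice_jar_b: Bystander: spice jar with blue cap, loose, 46 mm diameter, 95 mm tall. Origin: centre of the underside.
There are look-alikes about, which are no part of the job. Of the things that look like the orange_tray, take the one that is nearest to the robot's base at the start.

How it is judged:
By the outcome, as a careful person would: the job done as asked, in the order asked, and still so for the second after the job is handed in, with the robot touching nothing.
It also fails if it takes over 67 s, if anything falls off the work surface, if the arm or the gripper's body presses on something with over 40 N, if the wrist force passes 120 N, or if a joint passes its speed limit or range.

## Working session

There is one attempt and no reset: what is moved stays moved. The work goes in short steps, Python scripts to look and compute and a tool call to move; the robot and the scene stay as the last step left them, time stands still between calls to the robot, and variables do not carry over. Pictures are saved under pics/ and viewed, at most 10 in all, crops included, and the job is handed in when it is done.

Besides the shell and the picture viewer there is one more tool, called as a command line: name --pt "numbers of a row" for each row, then --argument value for the rest. carry_out: Moves the arm, as the interface text tells. Its arguments: {"type":"object","properties":{"steps":{"type":"array","items":{"type":"array","items":{"type":"number","minimum":-1,"maximum":1}}},"squeeze":{"type":"number"}},"required":["steps"]}

```bash
mkdir -p pics; cat > h.py <<'E'
import numpy as np, cv2
from cell import env, capture
def show(c,n): cv2.imwrite('pics/'+n,cv2.cvtColor(c['pixels'],cv2.COLOR_RGB2BGR))
def world(c,uv=None):
    """world xyz for every pixel via depth"""
    h,w=c['z_map'].shape; K=np.array(c['intrinsics'],float)
    D=np.array([c['k1'],0,0,0,0],float)
    v,u=np.mgrid[0:h,0:w]; p=np.stack([u,v],-1).reshape(-1,1,2).astype(float)
    s=cv2.undistortPoints(p,K,D).reshape(h,w,2)
    z=c['z_map']; P=np.dstack([s[...,0]*z,s[...,1]*z,z])
    return P@np.array(c['rotation']).T+np.array(c['position'])
E
python3 - <<'E'
from h import *
o=env.get_obs()
for k in o: print(k,np.round(o[k],3))
for n in('scene','top'):
    c=capture(n); show(c,n+'.png'); np.savez(n,**c)
    print(n,np.round(c['position'],3),np.round(c['rotation'],2).tolist(),c['k1'],np.round(c['intrinsics'],1).tolist())
E
```

```text
clock 0.0
joint_pos [-1.26   0.399  0.045  1.538 -0.019  1.207 -0.051]
qd [-0.002  0.003 -0.002 -0.001  0.001  0.    -0.001]
tau [-0.0000e+00 -4.7512e+01  1.3650e+00 -2.5422e+01  1.2000e-02  9.0000e-03
  0.0000e+00]
position [0.259 0.596 0.404]
ee_rot [-0.     0.203  0.979 -0.001]
force [-0.097 -0.138 -0.734]
wrist_torque [0.032 0.036 0.043]
finger_force 0.0
gripper_width 1.001
scene [ 1.433 -0.215  1.274] [-0.24, 0.74, 0.6, -0.19] -0.08678366839915024 [[537.3, 0.0, 283.7], [0.0, 537.3, 205.3], [0.0, 0.0, 1.0]]
top [0.452 0.009 1.353] [-0.03, 0.71, -0.7, 0.03] -0.0866776149661499 [[395.3, 0.0, 281.1], [0.0, 395.3, 212.2], [0.0, 0.0, 1.0]]
```

View pics/scene.png

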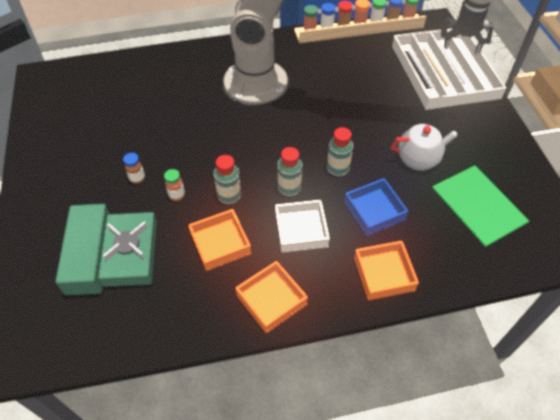

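View pics/top.png

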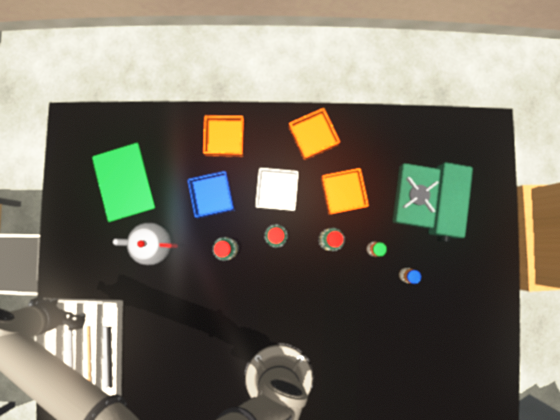

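The top view shows three cartridges with caps at about (224,248), (276,235) and (333,238). The white tray is at (277,189), the blue tray at (210,194), the kettle at (147,243) and the jars at (376,249) and (411,276). Three trays could be taken for the orange one: (345,190), (223,135) and (314,133). The one nearest the base at (280,375) is (345,190). The red lids on the rack and the kettle knob could pass for caps.

```bash
sed -i 's/np.array(c\[.rotation.\]).T+/rot(c["rotation"]).T+/' h.py; cat >> h.py <<'E'
from scipy.spatial.transform import Rotation as R
def rot(q):
    q=np.array(q,float); return q if q.shape==(3,3) else R.from_quat(q[[1,2,3,0]]).as_matrix()
def blobs(c,lo,hi,zr,amin=40):
    hsv=cv2.cvtColor(c['pixels'],cv2.COLOR_RGB2HSV); W=world(c)
    m=cv2.inRange(hsv,lo,hi)
    if lo[0]==0 and hi[0]<=8: m|=cv2.inRange(hsv,(172,lo[1],lo[2]),(180,255,255))
    m=((m>0)&(W[...,2]>zr[0])&(W[...,2]<zr[1])&(c['z_map']>0)).astype(np.uint8)
    n,l,s,ce=cv2.connectedComponentsWithStats(m)
    for i in range(1,n):
        if s[i,4]<amin: continue
        P=W[l==i]; r=cv2.minAreaRect(P[:,:2].astype(np.float32)*1000)
        print(np.round(ce[i]),s[i,4],'z',np.round(np.percentile(P[:,2],[5,50,95]),3),'mean',np.round(P.mean(0),3),'rect',np.round(r[0]),np.round(r[1]),round(r[2],1))
E
python3 - <<'E'
from h import *
for n in('top','scene'):
    c=dict(np.load(n+'.npz')); print(n)
    print('caps');blobs(c,(0,140,100),(8,255,255),(.143,.17))
    print('orange');blobs(c,(9,140,120),(24,255,255),(-.02,.06))
    print('orange rim');blobs(c,(9,140,60),(24,255,255),(.03,.06))
    print('blue');blobs(c,(105,140,40),(128,255,255),(-.02,.06))
    print('white');blobs(c,(0,0,150),(180,60,255),(-.02,.06),300)
    print('green cap');blobs(c,(45,140,60),(75,255,255),(.05,.12))
    print('blue cap');blobs(c,(100,140,60),(128,255,255),(.06,.12))
c=dict(np.load('top.npz'));W=world(c);print(np.round(W[260,200],3),np.round(W[243,147],3))
im=c['pixels'][160:280,180:440,::-1]; cv2.imwrite('pics/crop.png',cv2.resize(im,None,fx=3,fy=3))
E
```

```text
top
caps
[276. 235.] 188 z [0.146 0.15  0.154] mean [0.477 0.016 0.15 ] rect [476.  16.] [46. 43.] 0.8
[335. 239.] 175 z [0.145 0.15  0.153] mean [ 0.467 -0.163  0.15 ] rect [ 467. -164.] [43. 43.] 0.4
[222. 249.] 193 z [0.146 0.15  0.154] mean [0.433 0.179 0.15 ] rect [433. 181.] [42. 46.] 0.7
orange
[314. 133.] 1682 z [-0.     0.006  0.045] mean [ 0.836 -0.111  0.013] rect [ 839. -111.] [150. 149.] 24.9
[223. 135.] 1644 z [0.001 0.007 0.046] mean [0.824 0.205 0.014] rect [827. 206.] [151. 144.] 0.2
[345. 191.] 1708 z [-0.001  0.006  0.045] mean [ 0.635 -0.217  0.012] rect [ 638. -220.] [144. 148.] 11.9
orange rim
[314. 132.] 324 z [0.032 0.043 0.048] mean [ 0.832 -0.11   0.042] rect [ 829. -109.] [134. 130.] 25.2
[223. 135.] 332 z [0.032 0.043 0.048] mean [0.818 0.2   0.042] rect [818. 200.] [131. 132.] 0.0
[345. 190.] 299 z [0.032 0.043 0.048] mean [ 0.632 -0.214  0.042] rect [ 631. -214.] [131. 130.] 12.4
blue
[209. 191.] 1207 z [0.    0.007 0.047] mean [0.627 0.247 0.016] rect [619. 245.] [144. 143.] 12.9
white
[277. 189.] 1673 z [-0.     0.006  0.045] mean [0.639 0.016 0.011] r
[... 1330 characters left out ...]
42] rect [ 832. -111.] [133. 132.] 25.2
blue
[376. 203.] 1464 z [0.001 0.007 0.047] mean [0.601 0.247 0.015] rect [601. 247.] [162. 158.] 12.6
white
[448.  69.] 5599 z [0.001 0.021 0.051] mean [0.095 0.682 0.023] rect [ 50. 681.] [426. 295.] 0.4
[302. 225.] 2375 z [0.001 0.009 0.046] mean [0.631 0.018 0.017] rect [620.  21.] [143. 173.] 85.4
green cap
[171. 175.] 44 z [0.093 0.097 0.1  ] mean [ 0.44  -0.317  0.097] rect [ 442. -317.] [36. 21.] 58.9
blue cap
[328.   8.] 96 z [0.105 0.114 0.119] mean [-0.213  0.316  0.114] rect [-217.  317.] [44. 55.] 73.9
[131. 159.] 142 z [0.088 0.096 0.101] mean [ 0.354 -0.427  0.096] rect [ 352. -429.] [40. 44.] 45.4
[0.393 0.274 0.004] [0.448 0.426 0.103]
```

View pics/crop.png

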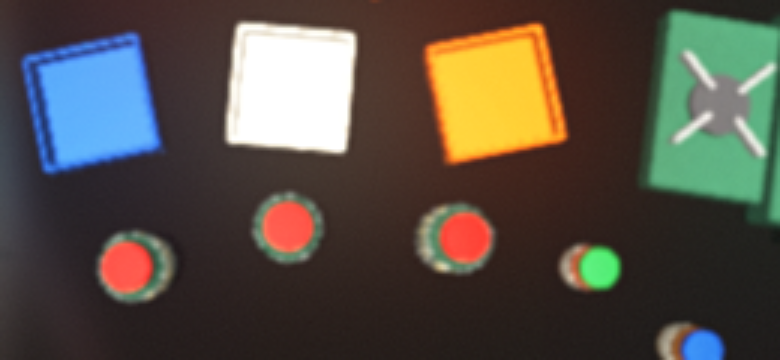

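The crop shows the three caps at (126,267), (288,226) and (465,237), and the nearest orange tray at (497,92), so the choice holds. I'll move toward the left cartridge and refine the tray centres meanwhile.

carry_out --pt "-0.84 -0.82 0 0 0 -0.78 -1" --pt "-0.84 -0.82 0 0 0 -0.78 -1" --pt "-0.84 -0.82 0 0 0 -0.78 -1" --pt "-0.84 -0.82 0 0 0 -0.78 -1" --pt "-0.84 -0.82 0 0 0 -0.78 -1" --squeeze 45

```text
clock: 0.6
position: [0.3491, 0.3751, 0.4044]
ee_rot: [0.0, 0.002, 1.0, -0.001]
force: [-0.4, 0.7, 0.0]
gripper_width: 1.002
finger_force: 0.0
```

```bash
python3 - <<'E'
from h import *
for n in('top','scene'):
    c=dict(np.load(n+'.npz')); print(n)
    blobs(c,(100,100,15),(130,255,255),(.032,.06))
    blobs(c,(0,0,110),(180,70,255),(.032,.06),100)
o=env.get_obs()
for k in ('clock','joint_pos','position','ee_rot','force'): print(k,np.round(o[k],3))
print(np.round(rot(o['ee_rot']),3))
E
```

```text
top
[209. 194.] 291 z [0.035 0.044 0.049] mean [0.615 0.24  0.043] rect [614. 239.] [131. 132.] 12.6
[277. 188.] 258 z [0.036 0.044 0.048] mean [0.636 0.015 0.043] rect [634.  15.] [130. 131.] 85.5
[101. 336.] 791 z [0.033 0.046 0.054] mean [0.135 0.596 0.045] rect [ 98. 642.] [311. 213.] 1.3
[ 56. 341.] 113 z [0.033 0.045 0.052] mean [0.113 0.751 0.044] rect [111. 751.] [101.  11.] 1.2
[ 76. 349.] 164 z [0.033 0.046 0.054] mean [0.088 0.681 0.045] rect [ 85. 681.] [137.   9.] 0.8
scene
[377. 203.] 559 z [0.034 0.042 0.048] mean [0.618 0.239 0.042] rect [618. 237.] [135. 133.] 12.9
[447.  69.] 1859 z [0.033 0.044 0.053] mean [0.112 0.668 0.044] rect [ 83. 680.] [361. 293.] 0.5
[256.  82.] 339 z [0.033 0.045 0.057] mean [ 0.055 -0.005  0.045] rect [37. -3.] [145.  81.] 83.8
[418. 160.] 295 z [0.034 0.047 0.059] mean [0.494 0.411 0.046] rect [481. 415.] [136.  67.] 54.1
[301. 223.] 541 z [0.034 0.043 0.049] mean [0.64  0.014 0.042] rect [637.  14.] [131. 137.] 85.8
clock 0.6
joint_pos [-0.967  0.153  0.07   1.862 -0.011  1.128  0.672]
position [0.349 0.375 0.404]
ee_rot [ 0.     0.002  1.    -0.001]
force [-0.356  0.739  0.029]
[[-1.     0.005  0.   ]
 [ 0.005  1.    -0.002]
 [-0.    -0.002 -1.   ]]
```

carry_out --pt "-0.43 -0.98 0 0 0 0 -1" --pt "-0.43 -0.98 0 0 0 0 -1" --pt "-0.43 -0.98 0 0 0 0 -1" --pt "-0.43 -0.98 0 0 0 0 -1" --pt "-0.43 -0.98 0 0 0 0 -1"

```text
clock: 1.1
position: [0.4351, 0.1768, 0.4046]
ee_rot: [0.0, 0.005, 1.0, -0.001]
force: [0.7, 0.4, -1.0]
gripper_width: 0.998
finger_force: 0.0
```

```bash
cat >> h.py <<'E'
def wrist(name=None):
    o=env.get_obs(); c=capture('wrist'); T=np.array(c['T_tool_cam'])
    Rt=rot(o['ee_rot']); c['rotation']=Rt@T[:3,:3]; c['position']=Rt@T[:3,3]+np.array(o['position'])
    if name: show(c,name)
    print('t',o['clock'],np.round(o['position'],4),np.round(o['ee_rot'],4)); return c
E
python3 - <<'E'
from h import *
c=wrist('w1.png'); blobs(c,(0,120,80),(8,255,255),(.14,.17))
E
```

```text
t 1.1 [0.4351 0.1768 0.4046] [ 2.0e-04  5.1e-03  1.0e+00 -1.1e-03]
[280. 218.] 3503 z [0.148 0.15  0.151] mean [0.433 0.178 0.15 ] rect [435. 178.] [47. 47.] 15.9
[ 68. 273.] 3086 z [0.143 0.15  0.151] mean [0.476 0.018 0.149] rect [478.  15.] [47. 48.] 21.2
```

View pics/w1.png

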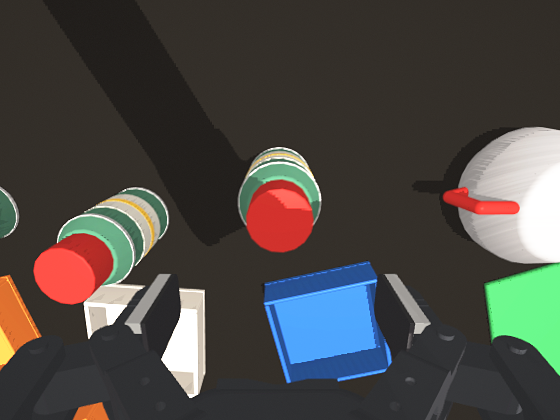

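The wrist view shows the cap at (280,218), centred between the fingers. I'll take an unloaded force baseline here, then descend and grip.

```bash
cat >> h.py <<'E'
def feel(n=8):
    F=[];T=[]
    for _ in range(n):
        capture('wrist'); o=env.get_obs(); F.append(o['force']); T.append(o['tau'])
    F=np.array(F); print('t',o['clock'],'F',F.mean(0).round(3),'sd',F.std(0).round(3),'tau',np.mean(T,0).round(3),'w',o['gripper_width'],np.round(o['position'],4))
E
python3 -c "
from h import *
feel(8)"
```

```text
t 1.55 F [0.251 0.315 0.115] sd [0.347 0.459 0.389] tau [ 7.1800e-01 -2.7619e+01  1.1960e+00 -2.4401e+01  9.5000e-02  1.4000e-02
  2.4000e-02] w 0.9967086115667597 [0.4329 0.1842 0.4046]
```

carry_out --pt "0 0 0.2 0 0 0 -1" --pt "0 0.01 0.4 0 0 0 -1" --pt "0 0.01 0.55 0 0 0 -1" --pt "0 0.01 0.55 0 0 0 -1" --pt "0 0.01 0.55 0 0 0 0"

```text
clock: 2.05
position: [0.4336, 0.1854, 0.2951]
ee_rot: [-0.0, 0.0, 1.0, -0.0]
force: [0.1, 0.8, 0.1]
gripper_width: 0.859
finger_force: 0.0
```

carry_out --pt "0 0 0 0 0 0 1" --pt "0 0 0 0 0 0 1" --pt "0 0 0 0 0 0 1" --pt "0 0 0 0 0 0 1" --pt "0 0 0 0 0 0 1" --squeeze 45

```text
clock: 2.55
position: [0.4346, 0.1847, 0.2968]
ee_rot: [0.002, 0.001, 1.0, 0.001]
force: [-0.4, -1.7, 6.5]
gripper_width: 0.555
finger_force: 45.4
```

carry_out --pt "0 0 -0.1 0 0 0 1" --pt "0 0 -0.25 0 0 0 1" --pt "0 0 -0.4 0 0 0 1" --pt "0 0 -0.55 0 0 0 1" --pt "0 0 -0.55 0 0 0 1"

```text
clock: 3.05
position: [0.4347, 0.1853, 0.4092]
ee_rot: [0.004, 0.001, 1.0, 0.003]
force: [1.1, -0.1, -2.4]
gripper_width: 0.553
finger_force: 47.3
```

```bash
python3 -c "
from h import *
feel(4);feel(10)
print(env.get_obs()['ee_rot'])"
```

```text
t 3.25 F [-0.222 -0.339 -3.073] sd [0.245 0.598 0.789] tau [ 2.9000e-02 -2.9666e+01  7.1400e-01 -2.6544e+01  3.0000e-02 -5.3000e-02
 -3.0000e-03] w 0.5458432253924382 [0.4327 0.1845 0.4034]
t 3.75 F [-0.076  0.058 -2.665] sd [0.231 0.419 0.547] tau [ 0.0000e+00 -2.8700e+01  6.6300e-01 -2.5545e+01  1.9000e-02  1.3000e-02
  0.0000e+00] w 0.5482141405286023 [0.4335 0.1847 0.4046]
[-6.80726435e-05  6.91011880e-04  9.99999759e-01 -1.20494777e-05]
```

Cartridge A weighs about 2.6 N, so it looks part-used. I'll set it back and weigh the other two.

carry_out --pt "0 0 0.2 0 0 0 1" --pt "0 0 0.4 0 0 0 1" --pt "0 0 0.5 0 0 0 1" --pt "0 0 0.54 0 0 0 1" --pt "0 0 0.54 0 0 0 1"

```text
clock: 4.25
position: [0.4346, 0.1846, 0.2976]
ee_rot: [0.001, 0.001, 1.0, 0.0]
force: [0.3, 0.8, -2.6]
gripper_width: 0.55
finger_force: 47.3
```

carry_out --pt "0 0 0 0 0 0 0.5" --pt "0 0 0 0 0 0 -0.4" --pt "0 0 0 0 0 0 -1" --pt "0 0 0 0 0 0 -1" --pt "0 0 0 0 0 0 -1"

```text
clock: 4.75
position: [0.4336, 0.1849, 0.297]
ee_rot: [0.0, 0.001, 1.0, 0.0]
force: [-0.6, -0.4, -0.9]
gripper_width: 1.002
finger_force: 0.0
```

carry_out --pt "0 0 -0.1 0 0 0 -1" --pt "0 0 -0.3 0 0 0 -1" --pt "0 0 -0.54 0 0 0 -1" --pt "0 0 -0.54 0 0 0 -1" --pt "0 0 -0.54 0 0 0 -1"

```text
clock: 5.25
position: [0.4337, 0.1849, 0.406]
ee_rot: [0.001, 0.001, 1.0, 0.001]
force: [-0.3, -0.8, -2.1]
gripper_width: 1.001
finger_force: 0.0
```

```bash
python3 - <<'E'
from h import *
c=wrist('w2.png'); blobs(c,(0,120,80),(8,255,255),(.12,.2))
E
```

```text
t 5.25 [0.4337 0.1849 0.406 ] [1.3e-03 6.0e-04 1.0e+00 1.0e-03]
[268. 215.] 3759 z [0.134 0.15  0.151] mean [0.431 0.179 0.148] rect [434. 179.] [47. 46.] 3.4
[ 62. 267.] 4017 z [0.125 0.15  0.151] mean [0.474 0.021 0.145] rect [478.  16.] [47. 48.] 2.0
```

A stands upright with its cap at 0.150 m high. Now B.

carry_out --pt "-0.05 -0.2 0 0 0 0 -1" --pt "-0.11 -0.43 0 0 0 0 -1" --pt "-0.17 -0.65 0 0 0 0 -1" --pt "-0.22 -0.83 0 0 0 0 -1" --pt "-0.22 -0.83 0 0 0 0 -1"

```text
clock: 5.8
position: [0.4773, 0.0129, 0.4033]
ee_rot: [-0.001, 0.006, 1.0, -0.002]
force: [-0.5, 0.1, 0.3]
gripper_width: 1.003
finger_force: 0.0
```

```bash
python3 -c "
from h import *
feel(3);feel(8)
c=wrist(); blobs(c,(0,120,80),(8,255,255),(.12,.2))"
```

```text
t 5.95 F [-0.446  0.305  0.085] sd [0.219 0.305 0.642] tau [ 1.2750e+00 -2.6867e+01  2.2600e+00 -2.4554e+01  1.9600e-01 -3.0000e-03
  3.5000e-02] w 0.9998352756740791 [0.4768 0.0193 0.4033]
t 6.35 F [-0.057 -0.011  0.108] sd [0.612 0.346 0.352] tau [ 1.8700e-01 -2.6464e+01  1.2320e+00 -2.4399e+01  2.3000e-02  6.0000e-03
 -1.0000e-03] w 0.9979601643521051 [0.4772 0.0192 0.4047]
t 6.35 [0.4772 0.0192 0.4047] [0.e+00 1.e-04 1.e+00 1.e-04]
[501. 157.] 5057 z [0.126 0.15  0.151] mean [0.433 0.172 0.146] rect [434. 177.] [48. 47.] 66.6
[ 33. 204.] 4173 z [0.125 0.15  0.151] mean [ 0.467 -0.157  0.145] rect [ 471. -160.] [38. 48.] 74.0
[271. 217.] 3787 z [0.135 0.15  0.151] mean [0.475 0.015 0.148] rect [477.  15.] [47. 47.] 42.3
```

carry_out --pt "0 0 0.2 0 0 0 -1" --pt "0 0 0.4 0 0 0 -1" --pt "0 0 0.53 0 0 0 -1" --pt "0 0 0.53 0 0 0 -1" --pt "0 0 0.53 0 0 0 -1"

```text
clock: 6.9
position: [0.4776, 0.0187, 0.2992]
ee_rot: [0.0, 0.001, 1.0, -0.0]
force: [0.0, -0.3, 0.4]
gripper_width: 0.996
finger_force: 0.0
```

carry_out --pt "0 0 0 0 0 0 1" --pt "0 0 0 0 0 0 1" --pt "0 0 0 0 0 0 1" --pt "0 0 0 0 0 0 1" --pt "0 0 0 0 0 0 1" --squeeze 45

```text
clock: 7.4
position: [0.4782, 0.0184, 0.3003]
ee_rot: [0.002, 0.001, 1.0, 0.0]
force: [0.5, -1.7, 5.6]
gripper_width: 0.547
finger_force: 45.5
```

carry_out --pt "0 0 -0.1 0 0 0 1" --pt "0 0 -0.25 0 0 0 1" --pt "0 0 -0.4 0 0 0 1" --pt "0 0 -0.53 0 0 0 1" --pt "0 0 -0.53 0 0 0 1"

```text
clock: 7.9
position: [0.4784, 0.0186, 0.4085]
ee_rot: [0.004, 0.001, 1.0, 0.001]
force: [0.4, -0.1, -1.2]
gripper_width: 0.549
finger_force: 46.7
```

```bash
python3 -c "
from h import *
feel(4);feel(10)"
```

```text
t 8.1 F [-0.089 -0.459 -2.012] sd [0.566 0.603 0.282] tau [ 3.3000e-02 -2.7837e+01  1.2330e+00 -2.5765e+01  2.6000e-02 -3.1000e-02
 -5.0000e-03] w 0.5445548389148706 [0.4766 0.0187 0.4035]
t 8.6 F [-0.133 -0.024 -0.863] sd [0.463 0.374 0.459] tau [ 0.0000e+00 -2.6983e+01  1.1560e+00 -2.4915e+01  1.4000e-02  8.0000e-03
  0.0000e+00] w 0.546065058301005 [0.4772 0.0187 0.4046]
```

carry_out --pt "0 0 0.2 0 0 0 1" --pt "0 0 0.4 0 0 0 1" --pt "0 0 0.48 0 0 0 1" --pt "0 0 0.52 0 0 0 1" --pt "0 0 0.52 0 0 0 1"

```text
clock: 9.1
position: [0.478, 0.0182, 0.3011]
ee_rot: [0.001, 0.001, 1.0, -0.0]
force: [-1.2, 0.0, 0.0]
gripper_width: 0.551
finger_force: 46.6
```

carry_out --pt "0 0 0 0 0 0 0.5" --pt "0 0 0 0 0 0 -0.4" --pt "0 0 0 0 0 0 -1" --pt "0 0 0 0 0 0 -1" --pt "0 0 0 0 0 0 -1"

```text
clock: 9.6
position: [0.4773, 0.0188, 0.3009]
ee_rot: [0.0, 0.001, 1.0, 0.0]
force: [0.5, 0.1, -0.2]
gripper_width: 0.998
finger_force: 0.0
```

carry_out --pt "0 0 -0.1 0 0 0 -1" --pt "0 0 -0.3 0 0 0 -1" --pt "0 0 -0.52 0 0 0 -1" --pt "0 0 -0.52 0 0 0 -1" --pt "0 0 -0.52 0 0 0 -1"

```text
clock: 10.1
position: [0.4774, 0.0187, 0.4057]
ee_rot: [0.001, 0.001, 1.0, 0.001]
force: [0.3, 0.4, -0.7]
gripper_width: 0.995
finger_force: 0.0
```

```bash
python3 -c "
from h import *
c=wrist('w3.png'); blobs(c,(0,120,80),(8,255,255),(.12,.2))"
```

```text
t 10.1 [0.4774 0.0187 0.4057] [1.3e-03 6.0e-04 1.0e+00 6.0e-04]
[501. 155.] 5021 z [0.126 0.15  0.151] mean [0.433 0.172 0.146] rect [434. 178.] [48. 47.] 73.1
[ 33. 203.] 4206 z [0.124 0.15  0.151] mean [ 0.467 -0.157  0.145] rect [ 470. -161.] [39. 48.] 78.0
[273. 214.] 3773 z [0.135 0.15  0.151] mean [0.474 0.016 0.148] rect [476.  16.] [47. 47.] 61.1
```

B weighs about 1.0 N and is the empty one. Now C.

carry_out --pt "0.01 -0.22 0 0 0 0 -1" --pt "0.02 -0.46 0 0 0 0 -1" --pt "0.03 -0.7 0 0 0 0 -1" --pt "0.03 -0.9 0 0 0 0 -1" --pt "0.03 -0.9 0 0 0 0 -1"

```text
clock: 10.65
position: [0.4691, -0.1672, 0.4034]
ee_rot: [-0.001, 0.006, 1.0, -0.002]
force: [-0.5, 0.1, 0.2]
gripper_width: 1.003
finger_force: 0.0
```

```bash
python3 -c "
from h import *
feel(3);feel(8)
c=wrist(); blobs(c,(0,120,80),(8,255,255),(.12,.2))"
```

```text
t 10.8 F [-0.477  0.155 -0.361] sd [0.631 0.765 0.177] tau [ 1.4090e+00 -2.7187e+01  3.5040e+00 -2.4608e+01  2.0100e-01 -2.7000e-02
  3.9000e-02] w 1.0010554366103235 [ 0.4707 -0.1605  0.4033]
t 11.2 F [ 0.179 -0.162  0.142] sd [0.575 0.409 0.351] tau [ 2.1500e-01 -2.6757e+01  2.4100e+00 -2.4377e+01  2.5000e-02  5.0000e-03
 -2.0000e-03] w 0.9987588576321276 [ 0.4711 -0.1607  0.4047]
t 11.2 [ 0.4711 -0.1607  0.4047] [0.e+00 0.e+00 1.e+00 1.e-04]
[270. 213.] 3808 z [0.135 0.15  0.151] mean [ 0.466 -0.166  0.148] rect [ 469. -166.] [47. 47.] 13.5
[510. 222.] 4446 z [0.125 0.15  0.151] mean [0.474 0.01  0.145] rect [476.  15.] [49. 47.] 85.3
```

carry_out --pt "0 0 0.2 0 0 0 -1" --pt "0 0 0.4 0 0 0 -1" --pt "0 0 0.53 0 0 0 -1" --pt "0 0 0.53 0 0 0 -1" --pt "0 0 0.53 0 0 0 -1"

```text
clock: 11.75
position: [0.4713, -0.1614, 0.2992]
ee_rot: [0.0, 0.001, 1.0, -0.0]
force: [0.2, -0.4, 0.0]
gripper_width: 0.997
finger_force: 0.0
```

carry_out --pt "0 0 0 0 0 0 1" --pt "0 0 0 0 0 0 1" --pt "0 0 0 0 0 0 1" --pt "0 0 0 0 0 0 1" --pt "0 0 0 0 0 0 1" --squeeze 50

```text
clock: 12.25
position: [0.4718, -0.162, 0.3004]
ee_rot: [0.002, 0.001, 1.0, -0.0]
force: [-0.2, -0.5, 5.9]
gripper_width: 0.543
finger_force: 50.8
```

carry_out --pt "0 0 -0.1 0 0 0 1" --pt "0 0 -0.25 0 0 0 1" --pt "0 0 -0.4 0 0 0 1" --pt "0 0 -0.53 0 0 0 1" --pt "0 0 -0.53 0 0 0 1"

```text
clock: 12.75
position: [0.4719, -0.1618, 0.4078]
ee_rot: [0.004, 0.001, 1.0, -0.0]
force: [1.0, 0.2, -4.2]
gripper_width: 0.546
finger_force: 53.2
```

```bash
python3 -c "
from h import *
feel(4);feel(10)"
```

```text
t 12.95 F [ 0.008  0.563 -4.543] sd [0.269 0.457 0.819] tau [ 4.8000e-02 -2.9399e+01  2.6540e+00 -2.7098e+01  4.1000e-02 -6.1000e-02
 -7.0000e-03] w 0.5377451417846392 [ 0.4702 -0.1608  0.4028]
t 13.45 F [ 0.234  0.014 -4.122] sd [0.398 0.41  0.424] tau [-3.000e-03 -2.837e+01  2.486e+00 -2.608e+01  2.400e-02  2.300e-02
  1.000e-03] w 0.5434888857931005 [ 0.471  -0.1613  0.4046]
```

C weighs about 4.2 N and is the full one. A is part-used and B is empty. I'm carrying C forward first, then sideways over the empty white tray to the blue one.

carry_out --pt "-0.15 0 0 0 0 0 1" --pt "-0.35 0 0 0 0 0 1" --pt "-0.55 0.03 0 0 0 0 1" --pt "-0.7 0.12 0 0 0 0 1" --pt "-0.73 0.3 0 0 0 0 1"

```text
clock: 13.95
position: [0.6199, -0.1031, 0.4044]
ee_rot: [0.001, 0.002, 1.0, -0.002]
force: [-1.2, 0.0, -4.5]
gripper_width: 0.546
finger_force: 53.4
```

carry_out --pt "0 0.2 0 0 0 0 1" --pt "0 0.4 0 0 0 0 1" --pt "0 0.6 0 0 0 0 1" --pt "0 0.8 0 0 0 0 1" --pt "0 1 0 0 0 0 1"

```text
clock: 14.45
position: [0.6172, 0.1004, 0.4045]
ee_rot: [-0.0, 0.0, 1.0, 0.0]
force: [1.0, 1.1, -4.1]
gripper_width: 0.547
finger_force: 53.4
```

carry_out --pt "0 0.2 0 0 0 0 1" --pt "0 0.4 0 0 0 0 1" --pt "0 0.58 0 0 0 0 1" --pt "0 0.7 0 0 0 0 1" --pt "0 0.7 0 0 0 0 1"

```text
clock: 14.95
position: [0.6164, 0.2452, 0.4037]
ee_rot: [-0.001, -0.004, 1.0, 0.002]
force: [-0.6, 0.5, -4.8]
gripper_width: 0.547
finger_force: 53.4
```

```bash
python3 - <<'E'
from h import *
feel(3)
c=wrist('w4.png'); blobs(c,(0,120,80),(8,255,255),(.1,.3)); blobs(c,(100,100,15),(130,255,255),(.032,.06))
E
```

```text
t 15.1 F [ 0.617 -0.725 -4.605] sd [0.195 0.551 0.526] tau [-1.7120e+00 -4.8863e+01  5.2260e+00 -2.7220e+01 -2.6700e-01 -1.9000e-02
 -1.4000e-02] w 0.5402582848381213 [0.6177 0.2376 0.4044]
t 15.1 [0.6177 0.2376 0.4044] [-1.e-04  9.e-04  1.e+00 -8.e-04]
[277. 283.] 11453 z [0.234 0.254 0.256] mean [0.609 0.237 0.252] rect [615. 238.] [48. 46.] 0.1
[279. 155.] 2164 z [0.035 0.045 0.046] mean [0.588 0.239 0.043] rect [616. 237.] [129. 130.] 13.0
```

View pics/w4.png

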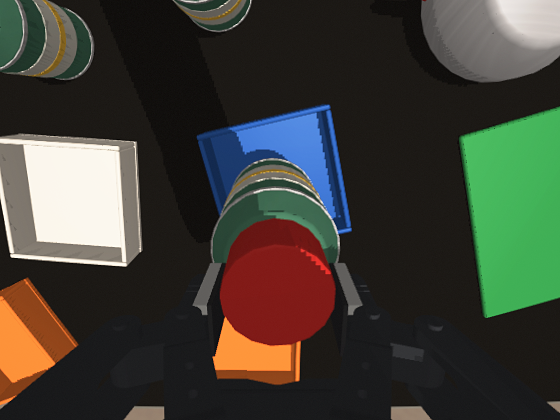

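The wrist view shows the cap at (277,283) and the body centred over the blue tray at (275,165). Lowering by 99 mm.

carry_out --pt "0 0 0.18 0 0 0 1" --pt "0 0 0.36 0 0 0 1" --pt "0 0 0.45 0 0 0 1" --pt "0 0 0.48 0 0 0 1" --pt "0 0 0.495 0 0 0 1"

```text
clock: 15.65
position: [0.618, 0.2372, 0.3057]
ee_rot: [0.0, 0.002, 1.0, -0.0]
force: [0.6, -0.4, -4.4]
gripper_width: 0.54
finger_force: 53.3
```

carry_out --pt "0 0 0 0 0 0 1" --pt "0 0 0 0 0 0 0.3" --pt "0 0 0 0 0 0 -0.4" --pt "0 0 0 0 0 0 -1" --pt "0 0 0 0 0 0 -1"

```text
clock: 16.15
position: [0.618, 0.2387, 0.307]
ee_rot: [0.001, 0.001, 1.0, 0.001]
force: [0.1, 0.4, -0.4]
gripper_width: 0.991
finger_force: 0.0
```

carry_out --pt "0 0 0 0 0 0 -1" --pt "0 0 -0.1 0 0 0 -1" --pt "0 0 -0.3 0 0 0 -1" --pt "0 0 -0.495 0 0 0 -1" --pt "0 0 -0.495 0 0 0 -1"

```text
clock: 16.65
position: [0.6194, 0.2384, 0.4117]
ee_rot: [0.006, 0.001, 1.0, 0.003]
force: [1.0, 0.6, 0.5]
gripper_width: 1.003
finger_force: 0.0
```

```bash
python3 - <<'E'
from h import *
c=wrist('w5.png'); blobs(c,(0,120,80),(8,255,255),(.1,.3)); blobs(c,(100,100,15),(130,255,255),(.032,.06))
E
```

```text
t 16.65 [0.6194 0.2384 0.4117] [5.7e-03 8.0e-04 1.0e+00 2.5e-03]
[269. 205.] 3750 z [0.14  0.155 0.156] mean [0.612 0.234 0.153] rect [614. 234.] [48. 47.] 72.8
[273. 171.] 2917 z [0.034 0.044 0.046] mean [0.611 0.236 0.043] rect [616. 237.] [129. 130.] 13.0
```

C stands in the blue tray with its cap at 0.155 m high, about 3 mm off centre. Now fetch A.

carry_out --pt "0.22 -0.07 0 0 0 0 -1" --pt "0.45 -0.14 0 0 0 0 -1" --pt "0.68 -0.21 0 0 0 0 -1" --pt "0.91 -0.28 0 0 0 0 -1" --pt "0.91 -0.28 0 0 0 0 -1"

```text
clock: 17.2
position: [0.4294, 0.1801, 0.4019]
ee_rot: [-0.005, -0.0, 1.0, -0.001]
force: [0.3, 0.1, 0.4]
gripper_width: 0.999
finger_force: 0.0
```

carry_out --pt "0 0 0 0 0 0 -1" --pt "0 0 0 0 0 0 -1"

```text
clock: 17.4
position: [0.4361, 0.1832, 0.4047]
ee_rot: [0.0, 0.001, 1.0, 0.0]
force: [0.2, 0.1, -1.3]
gripper_width: 0.996
finger_force: 0.0
```

```bash
python3 - <<'E'
from h import *
c=wrist(); blobs(c,(0,120,80),(8,255,255),(.12,.2))
E
```

```text
t 17.4 [0.4361 0.1832 0.4047] [5.e-04 6.e-04 1.e+00 1.e-04]
[271. 213.] 3792 z [0.136 0.15  0.151] mean [0.431 0.179 0.149] rect [434. 179.] [47. 47.] 10.1
[ 65. 264.] 4087 z [0.125 0.15  0.151] mean [0.473 0.022 0.145] rect [476.  17.] [48. 47.] 81.0
[340. 380.] 391 z [0.124 0.131 0.142] mean [0.595 0.24  0.132] rect [600. 242.] [46. 17.] 65.8
```

carry_out --pt "0 0 0.2 0 0 0 -1" --pt "0 0 0.4 0 0 0 -1" --pt "0 0 0.53 0 0 0 -1" --pt "0 0 0.53 0 0 0 -1" --pt "0 0 0.53 0 0 0 -1"

```text
clock: 17.95
position: [0.4366, 0.183, 0.2989]
ee_rot: [0.0, 0.001, 1.0, -0.0]
force: [0.2, -0.6, 1.4]
gripper_width: 1.001
finger_force: 0.0
```

carry_out --pt "0 0 0 0 0 0 1" --pt "0 0 0 0 0 0 1" --pt "0 0 0 0 0 0 1" --pt "0 0 0 0 0 0 1" --pt "0 0 0 0 0 0 1" --squeeze 50

```text
clock: 18.45
position: [0.4363, 0.1826, 0.3003]
ee_rot: [0.001, 0.001, 1.0, 0.001]
force: [-0.0, -2.0, 5.2]
gripper_width: 0.549
finger_force: 50.5
```

carry_out --pt "0 0 -0.1 0 0 0 1" --pt "0 0 -0.25 0 0 0 1" --pt "0 0 -0.4 0 0 0 1" --pt "0 0 -0.53 0 0 0 1" --pt "0 0 -0.53 0 0 0 1"

```text
clock: 18.95
position: [0.4366, 0.183, 0.4083]
ee_rot: [0.003, 0.001, 1.0, 0.003]
force: [1.1, 0.4, -2.8]
gripper_width: 0.544
finger_force: 52.5
```

```bash
python3 -c "
from h import *
feel(4);feel(6)"
```

```text
t 19.15 F [-0.051  0.068 -2.65 ] sd [0.445 0.629 0.233] tau [ 3.7000e-02 -2.7278e+01  1.2250e+00 -2.6442e+01  3.0000e-02 -4.0000e-02
 -6.0000e-03] w 0.5455358684149395 [0.4347 0.1825 0.4032]
t 19.45 F [ 0.027  0.231 -3.091] sd [0.22  0.484 0.598] tau [-0.0000e+00 -2.6440e+01  1.1450e+00 -2.5523e+01  1.5000e-02  2.0000e-02
  1.0000e-03] w 0.5452023811711967 [0.4353 0.1827 0.4041]
```

carry_out --pt "-0.12 -0.09 0 0 0 0 1" --pt "-0.3 -0.23 0 0 0 0 1" --pt "-0.48 -0.37 0 0 0 0 1" --pt "-0.65 -0.5 0 0 0 0 1" --pt "-0.8 -0.61 0 0 0 0 1"

```text
clock: 19.95
position: [0.5968, 0.0589, 0.4044]
ee_rot: [0.0, 0.001, 1.0, -0.0]
force: [0.1, -0.5, -2.8]
gripper_width: 0.544
finger_force: 52.4
```

carry_out --pt "-0.08 -0.18 0 0 0 0 1" --pt "-0.15 -0.38 0 0 0 0 1" --pt "-0.19 -0.58 0 0 0 0 1" --pt "-0.19 -0.78 0 0 0 0 1" --pt "-0.19 -0.96 0 0 0 0 1"

```text
clock: 20.45
position: [0.6331, -0.1336, 0.404]
ee_rot: [-0.0, 0.001, 1.0, -0.0]
force: [0.6, 0.5, -3.1]
gripper_width: 0.542
finger_force: 52.4
```

carry_out --pt "0 -0.17 0 0 0 0 1" --pt "0 -0.3 0 0 0 0 1" --pt "0 -0.4 0 0 0 0 1" --pt "0 -0.4 0 0 0 0 1" --pt "0 -0.4 0 0 0 0 1"

```text
clock: 20.95
position: [0.633, -0.2113, 0.4041]
ee_rot: [-0.0, 0.001, 1.0, 0.001]
force: [-0.2, 0.6, -2.6]
gripper_width: 0.538
finger_force: 52.4
```

```bash
python3 - <<'E'
from h import *
feel(2)
c=wrist('w6.png'); blobs(c,(0,120,80),(8,255,255),(.1,.3)); blobs(c,(9,100,40),(24,255,255),(.032,.055))
E
```

```text
t 21.05 F [ 0.057  0.592 -2.67 ] sd [0.228 0.161 0.286] tau [ 1.2280e+00 -4.8068e+01  9.4660e+00 -2.5658e+01  1.4000e-01 -1.3000e-02
 -1.0000e-03] w 0.5387627134892654 [ 0.6335 -0.2096  0.4041]
t 21.05 [ 0.6335 -0.2096  0.4041] [-2.e-04 -5.e-04  1.e+00  9.e-04]
[277. 285.] 11481 z [0.234 0.254 0.256] mean [ 0.626 -0.209  0.252] rect [ 631. -209.] [48. 47.] 4.8
[504.  31.] 228 z [0.05  0.053 0.055] mean [ 0.491 -0.011  0.053] rect [494.  -5.] [58. 18.] 38.6
[268. 157.] 2218 z [0.035 0.045 0.046] mean [ 0.605 -0.217  0.044] rect [ 632. -216.] [129. 131.] 12.2
[390. 296.] 440 z [0.034 0.044 0.046] mean [ 0.76  -0.082  0.042] rect [767. -75.] [61. 25.] 47.0
[552. 355.] 702 z [0.033 0.039 0.045] mean [0.849 0.136 0.039] rect [838. 134.] [98. 26.] 16.1
[308. 361.] 248 z [0.033 0.044 0.046] mean [ 0.848 -0.171  0.042] rect [ 852. -170.] [69.  6.] 24.7
```

View pics/w6.png

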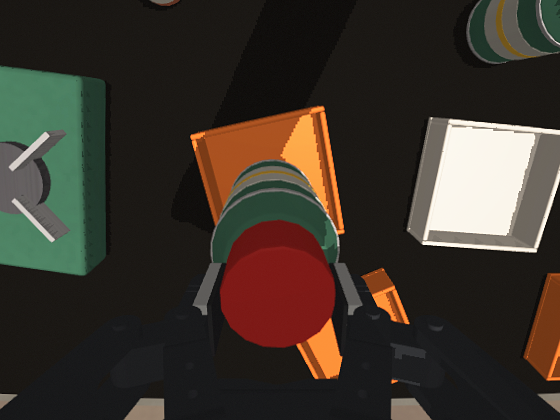

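The wrist view shows A over the nearest orange tray at (268,160), about 6 mm too far left. I'll shift it while lowering.

carry_out --pt "0 -0.03 0.1 0 0 0 1" --pt "0 -0.03 0.3 0 0 0 1" --pt "0 -0.03 0.44 0 0 0 1" --pt "0 -0.03 0.48 0 0 0 1" --pt "0 -0.03 0.495 0 0 0 1"

```text
clock: 21.6
position: [0.6335, -0.2164, 0.3057]
ee_rot: [0.0, -0.0, 1.0, 0.0]
force: [0.7, 0.6, -2.1]
gripper_width: 0.546
finger_force: 52.4
```

carry_out --pt "0 0 0 0 0 0 1" --pt "0 0 0 0 0 0 0.3" --pt "0 0 0 0 0 0 -0.4" --pt "0 0 0 0 0 0 -1" --pt "0 0 0 0 0 0 -1"

```text
clock: 22.1
position: [0.6332, -0.2177, 0.3067]
ee_rot: [0.001, 0.001, 1.0, -0.0]
force: [0.3, -0.6, 1.1]
gripper_width: 0.988
finger_force: 0.0
```

carry_out --pt "0 0 0 0 0 0 -1" --pt "0 0 -0.1 0 0 0 -1" --pt "0 0 -0.3 0 0 0 -1" --pt "0 0 -0.495 0 0 0 -1" --pt "0 0 -0.495 0 0 0 -1"

```text
clock: 22.6
position: [0.6341, -0.2191, 0.4115]
ee_rot: [0.006, 0.001, 1.0, -0.002]
force: [0.3, -0.2, 1.2]
gripper_width: 0.999
finger_force: 0.0
```

```bash
python3 - <<'E'
from h import *
c=wrist(); blobs(c,(0,120,80),(8,255,255),(.1,.3)); blobs(c,(9,100,40),(24,255,255),(.032,.055),2000)
E
```

```text
t 22.6 [ 0.6341 -0.2191  0.4115] [ 5.7e-03  8.0e-04  1.0e+00 -1.8e-03]
[273. 207.] 3789 z [0.139 0.155 0.156] mean [ 0.628 -0.223  0.153] rect [ 631. -223.] [47. 47.] 47.9
[282. 172.] 2930 z [0.034 0.044 0.046] mean [ 0.628 -0.216  0.043] rect [ 633. -216.] [130. 131.] 12.2
```

A stands in the orange tray. Now B.

carry_out --pt "0.16 0.18 0 0 0 0 -1" --pt "0.32 0.36 0 0 0 0 -1" --pt "0.48 0.54 0 0 0 0 -1" --pt "0.62 0.72 0 0 0 0 -1" --pt "0.7 0.9 0 0 0 0 -1"

```text
clock: 23.15
position: [0.4905, -0.0363, 0.4033]
ee_rot: [-0.002, 0.001, 1.0, 0.0]
force: [0.0, 0.3, -0.1]
gripper_width: 1.001
finger_force: 0.0
```

carry_out --pt "0.04 0.18 0 0 0 0 -1" --pt "0.08 0.28 0 0 0 0 -1" --pt "0.08 0.28 0 0 0 0 -1" --pt "0.08 0.28 0 0 0 0 -1" --pt "0.08 0.28 0 0 0 0 -1"

```text
clock: 23.65
position: [0.4773, 0.0175, 0.4043]
ee_rot: [-0.0, 0.002, 1.0, -0.0]
force: [0.2, -0.7, -0.2]
gripper_width: 1.001
finger_force: 0.0
```

```bash
python3 - <<'E'
from h import *
c=wrist(); blobs(c,(0,120,80),(8,255,255),(.12,.2))
E
```

```text
t 23.65 [0.4773 0.0175 0.4043] [-2.0e-04  1.7e-03  1.0e+00 -4.0e-04]
[275. 215.] 3798 z [0.135 0.15  0.151] mean [0.474 0.016 0.148] rect [476.  16.] [47. 47.] 29.2
[539. 349.] 510 z [0.125 0.145 0.156] mean [0.595 0.24  0.143] rect [599. 241.] [36. 12.] 59.3
[  7. 356.] 199 z [0.125 0.135 0.148] mean [ 0.609 -0.224  0.135] rect [ 610. -229.] [ 5. 23.] 13.5
```

carry_out --pt "0 0 0.2 0 0 0 -1" --pt "0 0 0.4 0 0 0 -1" --pt "0 0 0.53 0 0 0 -1" --pt "0 0 0.53 0 0 0 -1" --pt "0 0 0.53 0 0 0 -1"

```text
clock: 24.2
position: [0.4777, 0.0178, 0.299]
ee_rot: [0.0, 0.002, 1.0, -0.0]
force: [0.5, 0.4, 0.7]
gripper_width: 0.999
finger_force: 0.0
```

carry_out --pt "0 0 0 0 0 0 1" --pt "0 0 0 0 0 0 1" --pt "0 0 0 0 0 0 1" --pt "0 0 0 0 0 0 1" --pt "0 0 0 0 0 0 1"

```text
clock: 24.7
position: [0.4781, 0.0185, 0.3003]
ee_rot: [0.002, 0.001, 1.0, 0.0]
force: [-0.5, -0.8, 5.3]
gripper_width: 0.553
finger_force: 50.9
```

carry_out --pt "0 0 -0.1 0 0 0 1" --pt "0 0 -0.25 0 0 0 1" --pt "0 0 -0.4 0 0 0 1" --pt "0 0 -0.53 0 0 0 1" --pt "0 0 -0.53 0 0 0 1"

```text
clock: 25.2
position: [0.4785, 0.0185, 0.4084]
ee_rot: [0.004, 0.001, 1.0, 0.001]
force: [0.5, -0.4, -1.6]
gripper_width: 0.542
finger_force: 51.8
```

carry_out --pt "-0.15 0 0 0 0 0 1" --pt "-0.35 0 0 0 0 0 1" --pt "-0.55 0 0 0 0 0 1" --pt "-0.72 0 0 0 0 0 1" --pt "-0.8 0 0 0 0 0 1"

```text
clock: 25.7
position: [0.6393, 0.0191, 0.4028]
ee_rot: [-0.0, 0.0, 1.0, -0.0]
force: [-0.3, -0.6, -0.2]
gripper_width: 0.545
finger_force: 51.8
```

carry_out --pt "0 0 0 0 0 0 1" --pt "0 0 0 0 0 0 1" --pt "0 0 0 0 0 0 1"

```text
clock: 26.0
position: [0.6362, 0.0183, 0.4042]
ee_rot: [-0.001, 0.001, 1.0, 0.0]
force: [-0.4, 0.5, -1.3]
gripper_width: 0.545
finger_force: 51.8
```

```bash
python3 - <<'E'
from h import *
feel(4)
c=wrist('w7.png'); blobs(c,(0,120,80),(8,255,255),(.1,.3)); blobs(c,(0,0,80),(180,60,255),(.032,.055),800)
E
```

```text
t 26.2 F [ 0.145  0.25  -1.084] sd [0.126 0.569 0.522] tau [ 2.5000e-02 -4.3477e+01  7.0190e+00 -2.5107e+01  1.3000e-02  3.0000e-03
 -0.0000e+00] w 0.5464720166572266 [0.6366 0.0185 0.405 ]
t 26.2 [0.6366 0.0185 0.405 ] [1.e-04 6.e-04 1.e+00 4.e-04]
[545. 186.] 1760 z [0.125 0.14  0.154] mean [0.614 0.214 0.14 ] rect [615. 219.] [20. 46.] 87.6
[  1. 210.] 74 z [0.123 0.125 0.127] mean [ 0.637 -0.201  0.125] rect [ 637. -201.] [ 4. 21.] 77.6
[277. 286.] 11431 z [0.234 0.255 0.256] mean [0.63  0.019 0.252] rect [635.  19.] [48. 47.] 1.1
[267. 157.] 2274 z [0.035 0.045 0.046] mean [0.609 0.009 0.043] rect [636.  14.] [130. 129.] 85.9
```

View pics/w7.png

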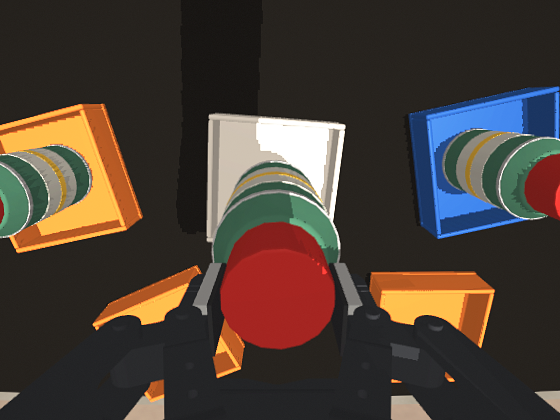

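The wrist view shows B over the white tray at (275,180), with A in the orange tray at (60,175) and C in the blue tray at (490,165), both upright. I'll lower B with a small shift.

carry_out --pt "0 -0.02 0.1 0 0 0 1" --pt "0 -0.02 0.3 0 0 0 1" --pt "0 -0.02 0.44 0 0 0 1" --pt "0 -0.02 0.48 0 0 0 1" --pt "0 -0.02 0.495 0 0 0 1"

```text
clock: 26.75
position: [0.6373, 0.0144, 0.3058]
ee_rot: [0.0, 0.001, 1.0, -0.0]
force: [1.1, 0.7, -0.3]
gripper_width: 0.547
finger_force: 51.7
```

carry_out --pt "0 0 0 0 0 0 1" --pt "0 0 0 0 0 0 0.3" --pt "0 0 0 0 0 0 -0.4" --pt "0 0 0 0 0 0 -1" --pt "0 0 0 0 0 0 -1"

```text
clock: 27.25
position: [0.6374, 0.0145, 0.3064]
ee_rot: [0.001, 0.001, 1.0, 0.0]
force: [0.2, -0.3, 0.3]
gripper_width: 0.992
finger_force: 0.0
```

carry_out --pt "0 0 0 0 0 0 -1" --pt "0 0 -0.1 0 0 0 -1" --pt "0 0 -0.3 0 0 0 -1" --pt "0 0 -0.5 0 0 0 -1" --pt "0 0 -0.7 0 0 0 -1"

```text
clock: 27.75
position: [0.637, 0.0144, 0.4472]
ee_rot: [-0.0, 0.001, 1.0, 0.0]
force: [0.6, 0.2, -1.0]
gripper_width: 1.001
finger_force: 0.0
```

carry_out --pt "0.2 0 0 0 0 0 -1" --pt "0.4 0 0 0 0 0 -1" --pt "0.6 0 0 0 0 0 -1" --pt "0.7 0 0 0 0 0 -1" --pt "0.7 0 0 0 0 0 -1"

```text
clock: 28.25
position: [0.495, 0.0141, 0.4459]
ee_rot: [-0.0, 0.0, 1.0, 0.001]
force: [0.6, 1.2, -0.8]
gripper_width: 1.0
finger_force: 0.0
```

```bash
python3 - <<'E'
from h import *
c=capture('scene'); show(c,'end.png')
blobs(c,(0,140,100),(8,255,255),(.12,.17))
blobs(c,(45,140,60),(75,255,255),(.05,.12))
print(env.get_obs()['clock'])
E
```

```text
[381. 180.] 285 z [0.135 0.155 0.159] mean [0.622 0.232 0.152] rect [618. 236.] [46. 51.] 39.7
[302. 200.] 289 z [0.137 0.155 0.159] mean [0.643 0.01  0.153] rect [639.  11.] [44. 49.] 76.7
[212. 214.] 316 z [0.135 0.155 0.159] mean [ 0.638 -0.223  0.152] rect [ 633. -222.] [50. 46.] 9.9
[171. 174.] 47 z [0.093 0.096 0.101] mean [ 0.438 -0.318  0.096] rect [ 439. -317.] [35. 33.] 75.8
28.3
```

View pics/end.png

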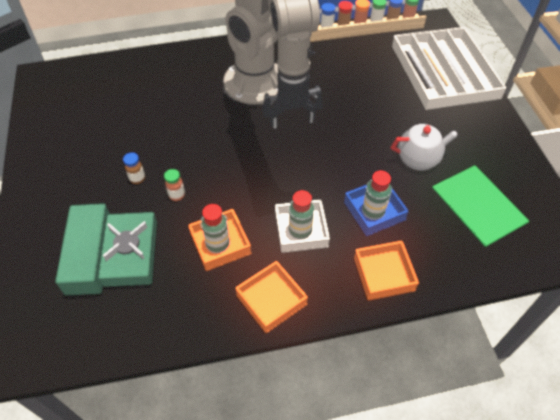

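The scene view shows all three cartridges upright in their trays, with caps at (212,214), (302,200) and (381,180). The kettle and jars are unmoved.

```bash
python3 -c "
from cell import env
print(env.sign_off())"
```

```text
the job is handed in; nothing more can be done
None
```

All three cartridges were lifted and weighed, then stood upright in their trays: empty in white, part-used in the nearest orange and full in blue, with the kettle and jars untouched; I handed it in at about 28 s, with no verdict returned.

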